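# Slide a drilling template under a jig's sprung clips

## Task

Pick up the grooved drilling template by its rib, lay it flat on the open end of the jig's bed with its grooved end towards the clips, and slide it in between the rails so that both sprung clips ride up over its end and snap down into its cross groove. Stop there, with both clips fully down, since pushed too far they climb out again. Push gently, let go of it lying flat there, and do not disturb the other things on the bench.

Things in the scene. Friction and masses are not known exactly. Their poses are not given: they have to be found in the camera images.
- template: Drilling template, about 0.16 kg: dark wooden plate 170 x 80 x 12 mm (x, y, z) with a paler upright rib and three small steel bushings on top. Origin: centre of its underside; +x points to the grooved (leading) end, z up.
- template_rib (a point): Centre of the template's rib, at template x = -45, z = 30 mm. The rib is 20 mm thick (along x), 60 mm wide (along y) and spans z = 12 to 48 mm; grip it from above across its 20 mm, fingers closing along the plate's x.
- template_groove (a point): Middle of the floor of the cross groove, at template x = 51.25, z = 7 mm. The groove runs right across the plate's top along y, 17.5 mm wide (x = 42.5 to 60 mm), 5 mm deep.
- jig: Drilling jig, fixed to the bench. Origin: underside of its aluminium bed; +x is the way the template is slid in, z up. Bed flat, top at z = 12 mm, x = -140 to 150 mm, 124 mm wide, open for x below -5 mm. Template lies with its x along the jig's x. While sliding, over 25 N between template and jig is forcing it.
- jig_mouth (a point): Middle of the mouth between the two rails, on the bed's top, at jig x = 22 mm. The rails, 10 mm high, guide the template's sides: inner faces at y = +42 and -42 mm from here to jig x = 96 mm; before it (x = -4 to 22 mm) they flare outwards.
- jig_clips (a point): Point on the bed's midline, at jig x = 50 mm: the clips sit near it on a dark steel stop block that is set anew along x for every job and locked. Their noses, both alike, may lie 18 mm before to 18 mm beyond this point (not measured); lips reach 24 mm further towards -x, up to 19 mm above the bed. Clips 20 mm wide, at y = +22 and -22 mm.
- clip_l (a joint): Angle (rad) of the sprung clip at the jig's +y side: 0 down, nose 7.5 mm over the bed; 0.075 with the nose on the template's plate (lifted 4.5 mm); 0 again once snapped into the groove. It is fully down while its nose is over template x = 56 to 54 mm, nearly so to 52 mm; pushed on, the groove's rear edge lifts it again (draw back then), and 10 mm on the plate's end meets the block. Its spring presses with about 1 N.
- clip_r (a joint): The same clip at the jig's -y side. Riding up under both clips takes about 4 to 13 N of push in all, then there is 3 to 10 N of drag until the snap.
- float: A plain sanding float, not for this job and to be left alone: plate 130 x 80 x 12 mm of the same wood, no groove, with a like rib centred at x = -20 mm (origin under the plate, which reaches from x = -85 to 45 mm).
- spray_can: Bystander: spray can, 60 mm across, 190 mm tall, origin under its base.
- glue_bottle: Bystander: glue bottle, 54 mm across, 160 mm tall, origin under its base.
- paint_tin: Bystander: paint tin, 86 mm across, 110 mm tall, origin under its base.
- screwdriver: Bystander: screwdriver lying on the bench, about 200 mm long along its x.
- offcut: Bystander: timber offcut 40 x 150 x 35 mm, origin under its middle.
- sanding_block: Bystander: cork sanding block 65 x 90 x 28 mm, origin under its middle.
- hammer: Bystander: hammer lying on the bench, about 300 mm long along its x.
Not all that is in view belongs to the job. Leave any purple look-alike of the template alone.

How it is judged:
On the way, in this order (a step that is already met when the one before it is completed fails the run):
1. the template is lifted clear of the bench (height (world z) of template above 0.03 m), for 0.1 s.
2. both clips have ridden up on the template's end (value of joint each of clip_l, clip_r above 0.05 rad and x of template in the frame of jig above -0.06 m and z of template in the frame of jig below 0.018 m), for 0.05 s.
At the end, for the whole second after the job is handed in: The template lies flat on the jig's bed (height within 3 mm, tilt under 0.04 rad) between the rails (4 mm, square to 0.07 rad), origin between x = -25 and 21 mm of the jig, both clips snapped down into its groove (each under 0.02 rad), at rest and released (value of joint each of clip_l, clip_r below 0.02 rad and x of template in the frame of jig between -0.025 and 0.021 m and y of template in the frame of jig between -0.004 and 0.004 m and z of template in the frame of jig between 0.009 and 0.015 m and angle between template's own z axis and vertical below 0.04 rad and angle between the x axis of template and the x axis of jig, either way round below 0.07 rad and linear speed of template below 0.01 m/s); the robot touches nothing.
It fails at once if once its end is between the rails, the template and the jig (bed, rails, clips, block) press on each other with more than 25 N (contact force between template and jig above 25 N and x of template in the frame of jig above -0.075 m).
It fails at once if a bystander or the float is moved by more than 20 mm (distance of any of spray_can, glue_bottle, paint_tin, screwdriver, offcut, sanding_block, hammer, float from where it was at the start of the episode above 0.02 m).
It also fails if it takes over 67 s, if anything falls off the work surface, if the arm or the gripper's body presses on something with over 40 N, if the wrist force passes 120 N, or if a joint passes its speed limit or range.

## Robot

A 7-joint arm with a two-finger parallel gripper is mounted at the origin on the work surface. World frame = base frame: x ahead of the robot, y to its left, z up, the work surface at z = 0. Lengths are in m, angles in rad, forces in N, time in s.
With the tool pointing down it reaches from about 0.425 to 0.875 m from the base axis. Payload 4.7 kg.
Tool frame: the origin (TCP) lies midway between the tips of the shut fingers; the grasp point (between the pads) lies 19 mm behind it; z points along the fingers, y is the direction in which the jaws open and shut (so a half turn about z gives the same grasp; the last joint's range is limited). The gripper opens to 87 mm and grips with 3 to 60 N. Pads are 19 mm wide; open, the fingers measure 117 mm over their backs; the gripper's body (75 mm by 190 mm) begins 51 mm behind the grasp point.
Start: joints at [1.261, 0.321, -0.07, 1.45, 0.023, 1.371, -0.057], TCP at [0.207, -0.616, 0.223] pointing down, gripper open.
Joint ranges: [-2.86, 2.86], [-0.3, 2.09], [-1.38, 1.24], [0.06, 2.45], [-1.56, 4.7], [0.09, 2.05], [-2.69, 2.69]. Speed limits (rad/s): [2.57, 2.57, 3.14, 3.14, 3.14, 3.14, 3.14].

## Interface

Orientations are given as a rotation vector (axis times angle).
In Python, from bench import get_state, eyes, job gives the robot as it stands. The module is installed in compiled form; this text tells all that it offers.
- The arm moves only by the shell command python3 -m jog 'ROWS' [FORCE]. ROWS is JSON, a list that holds one entry, the list of rows, each a list of 5 numbers: the opening, from 0 (shut) to 1 (fully open), then the shift along the tool's x, y, z in units of 40 mm (1.0 is 40 mm), then the turn about the tool's z in units of 5 degrees (1.0 is 5 degrees). In form: [[[jaw, dx, dy, dz, turn], ...]]. A call has 1 to 10 rows; each row shifts and turns the commanded pose from where the row before left it, along the tool's axes as they then stand; what a row does not reach is not made up. A row lasts 1/8 s, in which the tool goes at most 62.5 mm and 10.7 degrees, less where a joint would pass 70% of its speed; a pose out of reach is approached as far as the arm can. A call is refused whole if a number of a shift passes 1 or a number of a turn 1, either way. A call with a gripper value outside its range is refused whole. The fingers move at their own pace and stop on an object; FORCE is the grip in N (left out, the last holds). Time passes only in rows, so rows that do not move let the fingers close. It gives the time, the measured TCP pose, the force and the opening at its end, in the units of the state.
- get_state(): the state, without advancing time (a new reading comes with each control period).
- eyes.get_image(name): name is "scene" or "side" or "wrist"; returns (picture, depth): 420x560x3 uint8, red, green, blue; 420x560 float32, m along the optical axis (not along the pixel's ray), 0 where there is no reading.
- eyes.camera_params(name): a dict with "camera_matrix" (3x3 intrinsics, pixels), "pose" (4x4, takes a point from camera to world coordinates); the wrist camera has in their place "mount" (4x4, takes a point from camera to tool coordinates, whose origin is the TCP and whose axes are the flange's). Camera axes: x right, y down, z forward; pixel columns grow to the right and rows downward; lengths in m; the calibration is good to about 2 mm. A picture is of the moment at which its call begins: read the wrist's pose just before it. camera_params takes no time and is no camera call.
- job.close_job(): hands the job in, once; it reports no verdict.
The state is a dict: "time": time; "joint_positions": joint angles; "qd": joint speeds; "joint_torque": joint torques, N m; "position": TCP position; "tool_rot": TCP orientation; "ft_force": force on the tool from outside, world axes, zero at the start; "torque": the same for the moment, N m; "grip_width": opening from 0.0 (shut) to 1.0 (fully open).
Only numpy, scipy, OpenCV 4.12 (cv2) and the standard library are available. Lean on these libraries where they do the work, as an engineer would, in place of code of your own. Each camera call takes 0.05 s, during which the arm holds its last target. There are 200 camera calls.

## Working session

There is one attempt and no reset: what is moved stays moved. The work goes in short steps, Python scripts to look and compute and a shell command to move; the robot and the scene stay as the last step left them, time stands still between calls to the robot, and variables do not carry over. Pictures are saved under pics/ and viewed, about 8 in all and at most 12, crops included, and the job is handed in when it is done.

```bash
mkdir -p pics; cat > h.py <<'E'
import numpy as np, cv2
from scipy.spatial.transform import Rotation as R
from bench import get_state, eyes, job
def cam(n):
    s=get_state(); p=eyes.camera_params(n); K=np.array(p["camera_matrix"])
    if n=="wrist":
        T=np.eye(4);T[:3,:3]=R.from_rotvec(s["tool_rot"]).as_matrix();T[:3,3]=s["position"];T=T@np.array(p["mount"])
    else: T=np.array(p["pose"])
    im,d=eyes.get_image(n); return im,d,K,T
def cloud(d,K,T):
    v,u=np.mgrid[:d.shape[0],:d.shape[1]]
    P=np.stack([(u-K[0,2])/K[0,0]*d,(v-K[1,2])/K[1,1]*d,d],-1)
    return P@T[:3,:3].T+T[:3,3]
def plane(u,v,K,T,z):
    r=T[:3,:3]@np.array([(u-K[0,2])/K[0,0],(v-K[1,2])/K[1,1],1]);return T[:3,3]+r*(z-T[2,3])/r[2]
def save(n,im): cv2.imwrite("pics/"+n,im[:,:,::-1])
E
python3 - <<'E'
from h import *
for n in("scene","side"):
    im,d,K,T=cam(n); np.savez(n+".npz",im=im,d=d,K=K,T=T); print(n,T.round(3).tolist(),(d>0).mean())
    save(n+"0.png",im)
s=get_state();print(s)
E
```

```text
scene [[0.564, 0.447, -0.695, 1.497], [0.826, -0.295, 0.481, -0.719], [0.01, -0.845, -0.535, 0.808], [0.0, 0.0, 0.0, 1.0]] 0.9962159863945578
side [[-0.988, -0.084, 0.13, 0.359], [-0.154, 0.626, -0.765, 0.908], [-0.017, -0.775, -0.631, 0.838], [0.0, 0.0, 0.0, 1.0]] 0.9959481292517007
{'time': 0.1, 'joint_positions': array([ 1.26112372,  0.32176099, -0.07010839,  1.45153327,  0.02259809,
        1.3707752 , -0.05688871]), 'qd': array([ 0.00017398, -0.0008794 ,  0.0009435 , -0.00327534, -0.00081374,
       -0.00067451, -0.00104689]), 'joint_torque': array([-4.36284690e-04, -4.92567873e+01, -4.06049034e-01, -3.13400102e+01,
       -6.42215274e-02,  3.93570517e-02,  5.94774747e-05]), 'position': array([ 0.2066116 , -0.61578373,  0.22157309]), 'tool_rot': array([-3.09887017e+00, -5.06190191e-01,  5.53167457e-04]), 'ft_force': array([0.8666651 , 0.002392  , 0.37688604]), 'torque': array([ 0.02157078, -0.00179499, -0.01816145]), 'grip_width': 0.999093920750063}
```

View pics/scene0.png

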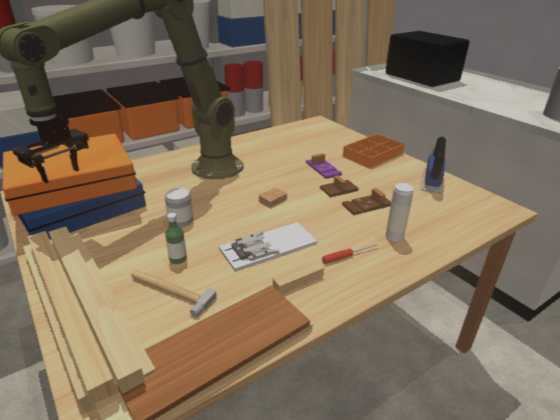

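View pics/side0.png

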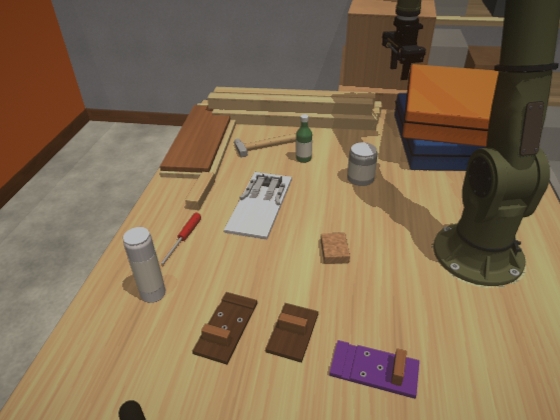

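The side view shows three candidates. The dark plate at (225,325) has bushings and a groove line at its far end near (238,300), so it is the template. The dark plate at (293,330) is shorter with no bushings, so it is the float. The purple one at (375,368) is the look-alike. The jig is at (262,200), with its clips at the far end and its open end towards the viewer.

```bash
cat > meas.py <<'E'
from h import *
def rect(P,m,name):
    Q=P[m][:,:2].astype(np.float32); r=cv2.minAreaRect(Q*1000); print(name,len(Q),np.round(r[0],1),np.round(r[1],1),round(r[2],2),"z",np.median(P[m][:,2]).round(4)); return r
def blob(mask,u,v):
    n,l=cv2.connectedComponents(mask.astype(np.uint8)); return l==l[v,u]
E
python3 - <<'E'
from meas import *
pts={"side":dict(t=(233,340),f=(300,340),jig=(250,220)),"scene":dict(t=(352,205),f=(335,190),jig=(290,240))}
for n in("side","scene"):
    z=np.load(n+".npz"); im,d,K,T=[z[k] for k in("im","d","K","T")]
    P=cloud(d,K,T); 
    Z=P[...,2]
    fl=P[(abs(Z)<.01)][:,2]; print(n,"bench z",np.median(fl).round(4))
    hsv=cv2.cvtColor(im,cv2.COLOR_RGB2HSV)
    up=(Z>0.006)&(Z<.06)
    for k,(u,v) in pts[n].items():
        b=blob(up,u,v); 
        if not b[v,u] or not up[v,u]: print(k,"miss",P[v,u]);continue
        top=b&(abs(Z-.012)<.003); rect(P,top,n+" "+k+" top")
        if k!="jig": rect(P,b&(Z>.043)&(Z<.052),k+" rib")
z=np.load("side.npz"); im=z["im"]
a=cv2.resize(im[285:385,185:330],None,fx=4,fy=4,interpolation=cv2.INTER_CUBIC)
b=cv2.resize(im[165:240,220:300],None,fx=5,fy=5,interpolation=cv2.INTER_CUBIC)
c=np.zeros((400,580+0,3),np.uint8); c[:]=a
save("crop1.png",c); save("crop2.png",cv2.resize(im[165:240,215:305],None,fx=8,fy=8,interpolation=cv2.INTER_CUBIC))
E
```

```text
side bench z 0.0014
side t top 1611 [589.4 316.6] [173.3  82. ] 79.24 z 0.0128
t rib 260 [596.8 360.7] [22.2 59.8] 78.22 z 0.0487
side f top 1246 [441.6 308.8] [133.1  80.7] 80.12 z 0.013
f rib 250 [441.3 309.2] [22.6 60.2] 80.05 z 0.0489
side jig top 1685 [ 599.3 -129.5] [296.4 127. ] 84.03 z 0.0131
scene bench z -0.0003
scene t top 368 [588.5 314. ] [175.   84.3] 79.01 z 0.0117
t rib 59 [596.7 356.2] [21.3 63.8] 79.6 z 0.0466
scene f top 470 [328.1 331.2] [136.  320.4] 76.59 z 0.0117
f rib 76 [342.1 346.4] [ 58.8 275.2] 76.77 z 0.0474
scene jig top 1449 [ 598.1 -130.4] [291.7 129.2] 84.8 z 0.0117
```

View pics/crop1.png

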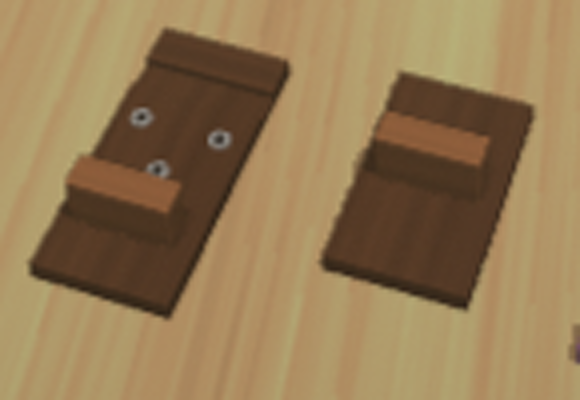

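View pics/crop2.png

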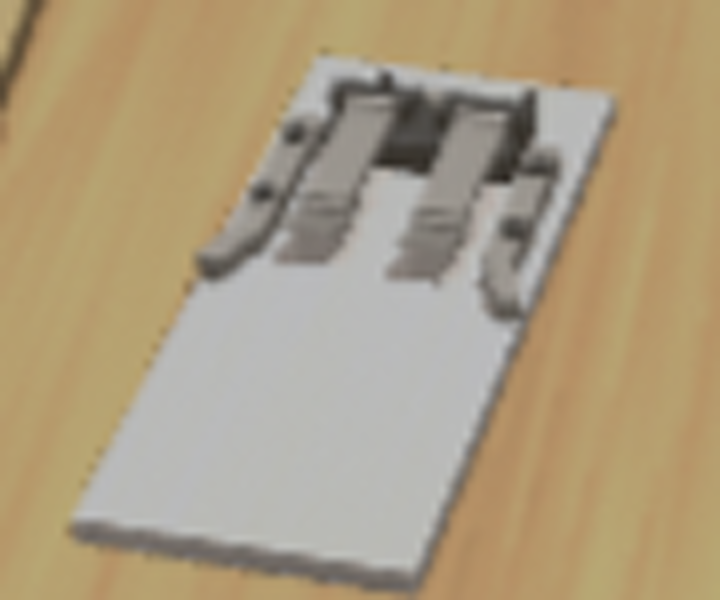

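Crop 1 confirms it: the left plate has a cross groove at its top end (215,70), three bushings and its rib at (125,185), so it is the template. The right plate has no groove, so it is the float. Crop 2 shows the jig: clip lips start at about crop (305,255) and (420,270), with the block behind them and the flared rails at both sides.

```bash
python3 - <<'E'
from meas import *
c=np.array([598.9,-130])/1000; a=np.deg2rad(-95.7); ex=np.array([np.cos(a),np.sin(a)]); ey=np.array([-ex[1],ex[0]])
o=c-ex*.005; print("jig origin",o)
for n in("side","scene"):
    z=np.load(n+".npz"); d,K,T=[z[k] for k in("d","K","T")]
    P=cloud(d,K,T); Z=P[...,2]; J=np.stack([(P[...,:2]-o)@ex,(P[...,:2]-o)@ey,Z],-1)*1000
    m=(abs(J[...,0])<170)&(abs(J[...,1])<75)&(Z<.06)
    Q=J[m]
    for s in(-1,1):
        rl=Q[(Q[:,2]>18)&(Q[:,2]<25)&(Q[:,1]*s>36)]; print(n,"rail",s,"x",np.percentile(rl[:,0],[2,50,98]).round(1),"y",np.percentile(rl[:,1],[2,50,98]).round(1))
        q=Q[(Q[:,2]>16)&(abs(Q[:,1]-22*s)<8)]
        for x in range(0,130,4):
            k=q[abs(q[:,0]-x)<2]
            if len(k)>1: print(x,len(k),np.percentile(k[:,2],[5,50,95]).round(1),end="; ")
        print()
    pl=Q[(abs(Q[:,2]-12.5)<2)]; print("bed x",np.percentile(pl[:,0],[.5,99.5]).round(1),"y",np.percentile(pl[:,1],[.5,99.5]).round(1))
    up=(Z>.06)&(Z<.22)&(P[...,0]>.3)&(P[...,0]<1)&(abs(P[...,1])<.6)
    k,l,st,ce=cv2.connectedComponentsWithStats(up.astype(np.uint8))
    for i in range(1,k):
        if st[i,4]>100: print(n,ce[i].round(),np.percentile(P[l==i],[2,50,98],axis=0).round(3).tolist())
E
```

```text
jig origin [ 0.5993966  -0.12502472]
side rail -1 x [ -2.3  50.8 112.7] y [-61.1 -49.6 -37. ]
12 5 [31.  31.9 34.4]; 16 3 [17.4 26.4 30.3]; 20 3 [28.8 30.4 31.1]; 24 4 [17.4 22.7 27.8]; 32 11 [24.  28.6 32.6]; 36 6 [27.6 32.1 34.1]; 40 5 [28.7 32.2 34.1]; 44 4 [29.1 31.3 33.6]; 48 2 [27.6 29.3 31. ]; 52 5 [29.1 29.7 32.8]; 56 4 [29.7 31.5 32.6]; 60 5 [31.  31.4 31.8]; 64 4 [30.4 30.7 32. ]; 68 6 [30.3 31.5 34.6]; 72 3 [31.7 33.1 35.6]; 76 7 [27.6 31.5 35. ]; 80 2 [31.1 32.4 33.7]; 84 4 [31.3 32.8 36. ]; 88 4 [29.5 30.6 32.5]; 92 4 [32.6 33.7 35.3]; 96 5 [24.5 33.8 34.5]; 108 3 [27.1 27.8 28. ]; 116 5 [22.9 27.4 28. ]; 
side rail 1 x [-5.2 35.8 91.1] y [37.2 48.1 59.9]
8 2 [35.3 35.4 35.6]; 12 3 [32.8 34.3 34.6]; 16 2 [30.4 31.4 32.3]; 20 2 [29.1 29.3 29.6]; 24 3 [17.4 28.4 28.6]; 28 3 [25.7 28.3 34. ]; 32 9 [20.  27.4 31.5]; 36 6 [26.  29.5 32.4]; 40 4 [27.7 30.9 32.6]; 44 5 [28.5 30.2 31. ]; 48 3 [31.3 32.  32.9]; 52 7 [28.4 31.1 33.3]; 56 2 [30.6 31.4 32.3]; 60 4 [29.7 31.3 32.7]; 64 7 [29.2 31.2 34. ]; 68 2 [29.9 30.  30.1]; 72 3 [28.9 30.8 31.2]; 76 7 [27.8 31.  34.1]; 80 3 [31.1
[... 1487 characters left out ...]
52 5 [27.5 30.4 31. ]; 56 5 [18.7 28.8 29.4]; 60 4 [30.2 30.6 31.3]; 64 6 [27.7 29.  31. ]; 68 3 [26.8 30.9 31.3]; 72 4 [29.4 30.3 30.7]; 76 2 [28.1 28.9 29.8]; 80 5 [27.3 29.9 31.1]; 84 6 [26.4 29.1 31.5]; 88 2 [30.1 30.6 31.2]; 96 3 [29.8 31.5 31.7]; 100 7 [24.2 29.  33. ]; 104 4 [23.6 24.9 26.8]; 108 4 [25.1 26.2 29. ]; 112 5 [25.1 26.1 26.7]; 116 6 [19.6 25.2 26.6]; 120 3 [16.8 22.7 25. ]; 
bed x [-137.4  150.2] y [-62.3  62.9]
scene [436. 165.] [[0.622, 0.579, 0.063], [0.659, 0.589, 0.118], [0.673, 0.599, 0.166]]
scene [400. 205.] [[0.766, 0.213, 0.064], [0.801, 0.224, 0.137], [0.817, 0.261, 0.191]]
scene [176. 218.] [[0.305, -0.421, 0.061], [0.49, -0.373, 0.098], [0.526, -0.271, 0.16]]
```

Both views agree. The lip fronts are at jig x ≈ 11 mm and the noses at about 35 mm, so the template origin should end at jig x ≈ -20 mm. The jig origin is at about (0.599,-0.125) with its x axis at -95.7°. Moving now.

```bash
python3 -m jog '[[[1,0.9,-0.4,0,0],[1,0.9,-0.4,0,0],[1,0.9,-0.4,0,0],[1,0.9,-0.4,0,0],[1,0.9,-0.4,0,0],[1,0.9,-0.4,0,0],[1,0.9,-0.4,0,0],[1,0.9,-0.4,0,0],[1,0.9,-0.4,0,0],[1,0.9,-0.4,0,0]]]'
python3 -m jog '[[[1,0,0,0,-1],[1,0,0,0,-1],[1,0,0,0,-1],[1,0,0,0,-1],[1,0,0,0,-1],[1,0,0,0,-1],[1,0,0,0,-1],[1,0,0,0,-1],[1,0,0,0,-1],[1,0,0,0,-1]]]'
python3 -m jog '[[[1,0,0,0,-1],[1,0,0,0,-1],[1,0,0,0,-1],[1,0,0,0,-1],[1,0,0,0,-1],[1,0,0,0,-1],[1,0,0,0,-1],[1,0,0,0,-1],[1,0,0,0,-1],[1,0,0,0,-1]]]'
python3 -m jog '[[[1,0,0,0,-1],[1,0,0,0,-1],[1,0,0,0,-1],[1,0,0,0,-1],[1,0,0,0,-1],[1,0,0,0,-1],[1,0,0,0,-1],[1,0,0,0,-1],[1,0,0,0,-1],[1,0,0,0,-1]]]'
cat > togo.py <<'E'
import sys; from h import *
x,y,z,a=map(float,sys.argv[1:5]); s=get_state(); M=R.from_rotvec(s["tool_rot"]).as_matrix()
ya=np.degrees(np.arctan2(M[1,1],M[0,1])); d=M.T@(np.array([x,y,z])-s["position"])
print("t",round(s["time"],2),"pos",s["position"].round(4),"tool y ang",ya.round(2),"zdir",M[:,2].round(4),"F",s["ft_force"].round(2),"grip",round(s["grip_width"],3),"q",s["joint_positions"].round(2))
print("shift units",(d/.04).round(2),"turn units",round(-((a-ya+180)%360-180)/5,2))
E
python3 togo.py .597 .3585 .2 79.2
```

```text
time: 1.35
position: [0.4977, -0.349, 0.2221]
tool_rot: [-3.1, -0.506, 0.001]
ft_force: [0.0, -0.2, -0.0]
grip_width: 1.001
time: 2.6
position: [0.4969, -0.3499, 0.2219]
tool_rot: [-2.593, -1.772, 0.001]
ft_force: [1.0, -0.4, 0.3]
grip_width: 0.998
time: 3.85
position: [0.4968, -0.3499, 0.222]
tool_rot: [-1.601, -2.702, -0.0]
ft_force: [0.7, 0.1, 0.4]
grip_width: 0.999
time: 5.1
position: [0.4968, -0.3499, 0.222]
tool_rot: [-0.309, -3.125, -0.001]
ft_force: [0.1, 0.7, 1.0]
grip_width: 1.0
t 5.1 pos [ 0.4968 -0.3499  0.222 ] tool y ang 78.72 zdir [-8.e-04  5.e-04 -1.e+00] F [0.05 0.7  0.97] grip 1.0 q [ 1.07  0.29 -0.61  1.54  0.17  1.36  1.82]
shift units [ 1.01 17.86  0.56] turn units -0.1
```

```bash
python3 -m jog '[[[1,0.06,1,0,-0.1],[1,0.06,1,0,0],[1,0.06,1,0,0],[1,0.06,1,0,0],[1,0.06,1,0,0],[1,0.06,1,0,0],[1,0.06,1,0,0],[1,0.06,1,0,0],[1,0.06,1,0,0],[1,0.06,1,0,0]]]' >/dev/null
python3 -m jog '[[[1,0.06,1,0,0],[1,0.06,1,0,0],[1,0.06,1,0,0],[1,0.06,1,0,0],[1,0.06,1,0,0],[1,0.06,1,0,0],[1,0.06,1,0,0],[1,0,0.86,0.4,0],[1,0,0,0.16,0],[1,0,0,0,0]]]'
python3 togo.py .597 .3585 .018 79.2
python3 - <<'E'
from meas import *
im,d,K,T=cam("wrist"); P=cloud(d,K,T); save("w1.png",im)
Z=P[...,2]; near=np.hypot(P[...,0]-.597,P[...,1]-.3585)<.06
m=near&(Z>.04)&(Z<.055); rect(P,m,"rib")
m=(np.hypot(P[...,0]-.589,P[...,1]-.315)<.12)&(abs(Z-.012)<.004)&(P[...,0]>.52); rect(P,m,"plate")
E
```

```text
time: 7.6
position: [0.593, 0.3579, 0.1989]
tool_rot: [-0.3, -3.126, 0.003]
ft_force: [0.6, 0.8, -0.3]
grip_width: 0.999
t 7.6 pos [0.593  0.3579 0.1989] tool y ang 79.03 zdir [-0.0016 -0.002  -1.    ] F [ 0.56  0.81 -0.3 ] grip 0.999 q [ 0.01  0.57 -0.88  1.34  0.43  1.43  0.53]
shift units [-0.1   0.04  4.52] turn units -0.03
rib 1460 [597.9 362.5] [20.  59.3] 79.57 z 0.0472
plate 10612 [590.2 318. ] [170.4  80.4] 79.61 z 0.0113
```

View pics/w1.png

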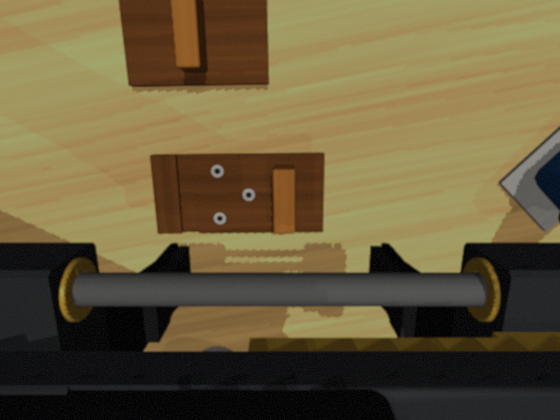

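The wrist view shows the template at (238,193), groove to the left and rib at (284,200). Its measured 170.4 x 80.4 mm matches the given size. Descending on the rib.

```bash
python3 -m jog '[[[1,-0.1,0.1,0.9,-0.1],[1,0,0,0.9,0],[1,0,0,0.9,0],[1,0,0,0.8,0],[1,0,0,0.6,0],[1,0,0,0.25,0],[1,0,0,0.17,0],[1,0,0,0,0]]]' 20; python3 togo.py .5973 .361 .018 79.5
```

```text
time: 8.65
position: [0.5981, 0.3624, 0.0198]
tool_rot: [0.286, 3.128, 0.001]
ft_force: [-0.3, -0.5, -1.0]
grip_width: 1.001
t 8.65 pos [0.5981 0.3624 0.0198] tool y ang 79.55 zdir [ 6.e-04  3.e-04 -1.e+00] F [-0.29 -0.52 -0.95] grip 1.001 q [-0.03  0.72 -0.8   1.49  0.55  1.16  0.46]
shift units [ 0.01 -0.04  0.05] turn units 0.01
```

```bash
python3 -m jog '[[[0,0,0,0,0],[0,0,0,0,0],[0,0,0,0,0],[0,0,0,0,0],[0,0,0,0,0],[0,0,0,0,0]]]' 25; python3 -m jog '[[[0,0,0,-0.2,0],[0,0,0,-0.5,0],[0,0,0,-0.7,0],[0,0,0,-0.7,0],[0,0,0,0,0],[0,0,0,0,0]]]'
python3 togo.py .5973 .361 .1 79.5
python3 - <<'E'
from meas import *
im,d,K,T=cam("wrist"); P=cloud(d,K,T); s=get_state(); Z=P[...,2];p=s["position"]
near=np.hypot(P[...,0]-p[0],P[...,1]-p[1])<.15
zt=p[2]-.0198+.012
m=near&(abs(Z-zt)<.008); rect(P,m,"plate"); Q=P[m]; A=np.c_[Q[:,:2]-p[:2],np.ones(len(Q))]; print("plane",np.linalg.lstsq(A,Q[:,2],rcond=None)[0].round(4),"tool",p.round(4))
E
```

```text
time: 9.4
position: [0.5978, 0.3622, 0.0192]
tool_rot: [-0.286, -3.128, 0.0]
ft_force: [0.4, 0.2, -0.0]
grip_width: 0.401
time: 10.15
position: [0.5975, 0.3618, 0.1027]
tool_rot: [-0.286, -3.128, 0.001]
ft_force: [0.4, -0.1, -1.3]
grip_width: 0.226
t 10.15 pos [0.5975 0.3618 0.1027] tool y ang 79.55 zdir [-5.e-04 -8.e-04 -1.e+00] F [ 0.44 -0.13 -1.33] grip 0.226 q [-0.01  0.65 -0.84  1.43  0.49  1.28  0.5 ]
shift units [ 0.   -0.02  0.07] turn units 0.01
plate 303 [579.2 365.4] [34.1 20.6] 79.61 z 0.0955
plane [ 0.3444 -0.0637  0.1047] tool [0.5972 0.3615 0.102 ]
```

```bash
cat > held.py <<'E'
from meas import *
im,d,K,T=cam("wrist"); s=get_state(); P=cloud(d,K,T); p=s["position"]; M=R.from_rotvec(s["tool_rot"]).as_matrix()
L=(P-p)@M  # tool coords
hsv=cv2.cvtColor(im,cv2.COLOR_RGB2HSV)
save("held_%d.png"%(s["time"]*100),im)
m=(np.abs(L[...,0])<.06)&(L[...,1]>-.16)&(L[...,1]<.07)&(L[...,2]>-.015)&(L[...,2]<.05)&(hsv[...,2]<130)&(hsv[...,1]>90)
n,l,st,ce=cv2.connectedComponentsWithStats(m.astype(np.uint8)); i=1+np.argmax(st[1:,4]); b=l==i
Q=L[b]; z0=np.median(Q[:,2]); k=abs(Q[:,2]-z0)<.006; Q=Q[k]
A=np.c_[Q[:,:2],np.ones(len(Q))]; c=np.linalg.lstsq(A,Q[:,2],rcond=None)[0]
print("n",len(Q),"px",ce[i].round(),"tool-frame plate top: zslope x,y",c.round(4)); r=cv2.minAreaRect(Q[:,:2].astype(np.float32)*1000); print("rect",np.round(r[0],1),np.round(r[1],1),round(r[2],2)," ext",np.percentile(Q,[.5,99.5],axis=0).round(4).tolist())
E
python3 held.py
```

```text
n 20469 px [190. 212.] tool-frame plate top: zslope x,y [ 0.0093 -0.0122  0.0242]
rect [ 11.7 -43.8] [170.2  54.4] 89.85  ext [[-0.0136, -0.1274, 0.0227], [0.0386, 0.0404, 0.0303]]
```

```bash
ls pics
```

```text
crop1.png
crop2.png
held_1025.png
scene0.png
side0.png
w1.png
```

The fingers had not finished closing when the lift began, so the rib is held only by the fingertips: the plate top is 24 mm below the TCP. I'll set it down and grip again, deeper.

```bash
python3 -m jog '[[[0,0,0,0.5,0],[0,0,0,0.5,0],[0,0,0,0.4,0],[0,0,0,0.2,0],[0,0,0,0.03,0],[0,0,0,0,0],[0.6,0,0,0,0],[0.6,0,0,0,0],[0.6,0,0,0,0],[0.6,0,0,0,0]]]'; python3 togo.py .5973 .361 .0185 79.5
```

```text
time: 11.5
position: [0.5979, 0.3623, 0.0383]
tool_rot: [0.286, 3.128, 0.0]
ft_force: [-0.2, -0.8, -0.4]
grip_width: 0.56
t 11.5 pos [0.5979 0.3623 0.0383] tool y ang 79.55 zdir [ 3.e-04 -0.e+00 -1.e+00] F [-0.23 -0.85 -0.42] grip 0.56 q [-0.02  0.71 -0.81  1.48  0.53  1.18  0.47]
shift units [ 0.01 -0.03  0.5 ] turn units 0.01
```

```bash
python3 -m jog '[[[0.6,0,0,0.25,0],[0.6,0,0,0.25,0],[0.6,0,0,0,0],[0,0,0,0,0],[0,0,0,0,0],[0,0,0,0,0],[0,0,0,0,0],[0,0,0,0,0],[0,0,0,0,0],[0,0,0,0,0]]]' 25;  python3 -m jog '[[[0,0,0,-0.2,0],[0,0,0,-0.5,0],[0,0,0,-0.7,0],[0,0,0,-0.6,0],[0,0,0,0,0],[0,0,0,0,0]]]'; python3 held.py; python3 togo.py .605 -.0 .1 84.3
```

```text
time: 12.75
position: [0.5979, 0.3624, 0.0183]
tool_rot: [0.286, 3.128, 0.0]
ft_force: [0.4, 0.4, 2.1]
grip_width: 0.232
time: 13.5
position: [0.5975, 0.3618, 0.0975]
tool_rot: [-0.286, -3.128, 0.002]
ft_force: [0.1, -0.2, -2.9]
grip_width: 0.23
n 21642 px [174. 214.] tool-frame plate top: zslope x,y [ 0.003  -0.0105  0.0065]
rect [ 14.8 -43.7] [170.5  47.2] 89.96  ext [[-0.0069, -0.1274, 0.0046], [0.0382, 0.0404, 0.0124]]
t 13.55 pos [0.5973 0.3616 0.0969] tool y ang 79.55 zdir [-0.0015 -0.0014 -1.    ] F [-0.29 -0.27 -1.61] grip 0.231 q [-0.01  0.65 -0.84  1.44  0.49  1.27  0.5 ]
shift units [-1.83 -8.85 -0.07] turn units -0.95
```

The grip is now good, with the plate top 6 mm below the TCP and level. Next I'll carry it to a spot beside the jig, so the wrist camera can measure the jig and clips directly.

```bash
python3 -m jog '[[[0,0,0,-0.8,-0.95],[0,0,0,-0.9,0],[0,0,0,-0.9,0]]]' >/dev/null; python3 -m jog '[[[0,-0.41,-1,0,0],[0,-0.41,-1,0,0],[0,-0.41,-1,0,0],[0,-0.41,-1,0,0],[0,-0.41,-1,0,0],[0,-0.41,-1,0,0],[0,-0.41,-1,0,0],[0,-0.41,-1,0,0],[0,-0.41,-0.95,0,0],[0,-0.41,-0.95,0,0]]]'; python3 -m jog '[[[0,0,0,0,0],[0,0,0,0,0]]]' >/dev/null
python3 togo.py .6138 .0193 .1 84.3
cat > jig.py <<'E'
from meas import *
im,d,K,T=cam("wrist"); P=cloud(d,K,T); Z=P[...,2]; save("wj.png",im); np.savez("wj.npz",im=im,d=d,K=K,T=T)
hsv=cv2.cvtColor(im,cv2.COLOR_RGB2HSV)
w=(hsv[...,1]<45)&(hsv[...,2]>60)&(Z>.003)&(Z<.06)&(P[...,0]>.5)&(P[...,0]<.7)&(P[...,1]<.06)
w=cv2.morphologyEx(w.astype(np.uint8),cv2.MORPH_OPEN,np.ones((3,3)))>0
r=rect(P,w&(abs(Z-.012)<.004),"bed"); 
a=np.deg2rad(r[2]); L=max(r[1])
if r[1][0]<r[1][1]: a+=np.pi/2
e=np.array([np.cos(a),np.sin(a)]); e=e if e[1]<0 else -e; f=np.array([-e[1],e[0]])
o=np.array(r[0])/1000-e*.005; print("o",o.round(4),"ang",np.degrees(np.arctan2(e[1],e[0])).round(2))
J=np.stack([(P[...,:2]-o)@e,(P[...,:2]-o)@f,Z],-1)*1000
near=(abs(J[...,0])<150)&(abs(J[...,1])<66)&(Z<.06)
for s in(-1,1):
    q=J[near&(J[...,2]>18)&(J[...,2]<25)&(J[...,1]*s>36)&(J[...,0]>30)&(J[...,0]<90)]
    if len(q): print("rail",s,len(q),"y",np.percentile(q[:,1],[2,50,98]).round(1))
    q=J[near&(J[...,2]>15)&(abs(J[...,1]-22*s)<7)]
    for x in range(0,80,3):
        k=q[abs(q[:,0]-x)<=1.5]
        if len(k): print(x,np.median(k[:,2]).round(1),end="; ")
    print()
E
python3 jig.py
```

```text
time: 15.18
position: [0.7213, -0.0496, 0.2003]
tool_rot: [-0.156, -3.135, 0.0]
ft_force: [-0.2, 0.4, -1.5]
grip_width: 0.229
t 15.43 pos [ 0.721  -0.0474  0.2006] tool y ang 84.32 zdir [-0.0025  0.0013 -1.    ] F [-0.89  0.25 -1.98] grip 0.231 q [ 0.54  0.62 -0.82  1.24  0.44  1.46  1.24]
shift units [2.83 1.39 2.52] turn units 0.0
bed 31812 [ 602.2 -127.4] [290.6 118.9] 84.35 z 0.0113
o [ 0.6027 -0.1224] ang -95.65
rail -1 1147 y [-56.1 -49.6 -38.6]
12 29.2; 15 29.8; 18 28.4; 21 27.2; 24 26.3; 27 25.0; 30 23.7; 33 24.8; 36 28.6; 39 29.2; 42 29.1; 45 29.1; 48 29.2; 51 29.1; 54 29.2; 57 29.2; 60 29.3; 63 29.2; 66 29.3; 69 29.3; 72 29.3; 75 29.2; 78 29.3; 
rail 1 859 y [39.8 45.2 51.5]
12 29.2; 15 29.8; 18 28.5; 21 27.4; 24 26.3; 27 24.9; 30 23.6; 33 24.8; 36 28.9; 39 29.4; 42 29.1; 45 29.2; 48 29.2; 51 29.2; 54 29.2; 57 29.2; 60 29.1; 63 29.5; 66 28.9; 69 29.4; 72 29.1; 75 29.3; 78 29.2;
```

View pics/wj.png

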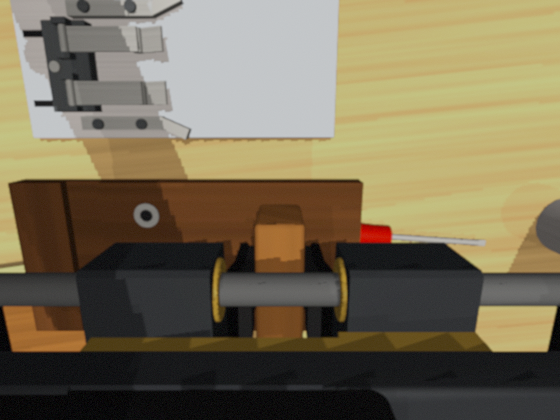

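The wrist view shows the jig at top left, cut at the image's top edge. Its near long edge is at v≈137, its open end at u≈336 and the lips' front at u≈165. The held plate spans u 12–362 with its edge at v≈181. I'll compute lateral offsets within this one image.

```bash
python3 - <<'E'
from meas import *
z=np.load("wj.npz"); im,d,K,T=[z[k] for k in("im","d","K","T")]; P=cloud(d,K,T)
hsv=cv2.cvtColor(im,cv2.COLOR_RGB2HSV).astype(int); g=cv2.cvtColor(im,cv2.COLOR_RGB2GRAY).astype(float)
gy=np.diff(g,axis=0); 
s=get_state();p=s["position"];M=R.from_rotvec(s["tool_rot"]).as_matrix(); print(p.round(4))
zt=p[2]-.0065
def edge(us,v0,v1,h,sgn):
    out=[]
    for u in us:
        v=v0+np.argmax(sgn*gy[v0:v1,u]); out.append(plane(u,v+.5,K,T,h))
    return np.array(out)
A=edge(range(80,340,5),172,190,zt,-1); L=(A-p)@M*1000; print("plate edge tool x med/std",np.median(L[:,0]).round(2),L[:,0].std().round(2),"slope deg",np.degrees(np.polyfit(L[:,1],L[:,0],1)[0]).round(2))
k=(hsv[...,1]<60)
B=[]
for u in range(200,330,5):
    col=k[100:160,u]; v=100+np.where(col)[0].max(); B.append(plane(u,v+.5,K,T,.012))
B=np.array(B); c=np.polyfit(B[:,1],B[:,0],1); print("jig +y edge: x at y=-.0245..",np.polyval(c,[-.1222,0]).round(4),"angle",np.degrees(np.arctan(1/c[0])).round(2))
o=np.array([.6002,-.1222]); a=np.deg2rad(-95.65); e=np.array([np.cos(a),np.sin(a)]);f=np.array([-e[1],e[0]])
print("edge jig y",((B[:,:2]-o)@f*1000).round(1)[[0,10,-1]])
J=np.stack([(P[...,:2]-o)@e,(P[...,:2]-o)@f,P[...,2]],-1)*1000
for s_ in(-1,1):
    q=J[(abs(J[...,1]-22*s_)<8)&(J[...,2]>18)&(J[...,2]<35)&(J[...,0]>0)&(J[...,0]<80)]
    print("lip front",np.percentile(q[:,0],[.5,2,5]).round(1)); 
    for x in np.arange(26,40,1): 
        k2=q[abs(q[:,0]-x)<.6]; print(x,np.median(k2[:,2]).round(1) if len(k2) else None,end="; ")
    print()
# rear edge of plate / jig end along tool y
Lh=(P-p)@M; m=(abs(Lh[...,2]-.0065)<.006)&(Lh[...,0]>.02)&(Lh[...,0]<.05)&(hsv[...,2]<140); print("plate y ext",np.percentile(Lh[m][:,1],[.3,99.7]).round(4))
E
```

```text
[ 0.721  -0.0463  0.2012]
plate edge tool x med/std 39.71 0.2 slope deg -0.19
jig +y edge: x at y=-.0245.. [0.6627 0.6749] angle 84.3
edge jig y [62.2 62.3 62.3]
lip front [12.3 13.1 15.2]
26 25.4; 27 24.9; 28 24.6; 29 24.1; 30 23.5; 31 23.1; 32 23.1; 33 24.7; 34 25.7; 35 28.2; 36 29.3; 37 29.0; 38 29.2; 39 29.3; 
lip front [12.5 13.2 15.2]
26 25.5; 27 25.2; 28 24.6; 29 23.7; 30 24.2; 31 23.5; 32 23.0; 33 24.1; 34 26.4; 35 28.2; 36 29.3; 37 29.5; 38 28.8; 39 29.5; 
plate y ext [-0.129   0.0396]
```

```bash
python3 -m jog '[[[0,0.6,0.35,0,0],[0,0.6,0.35,0,0],[0,0.6,0.35,0,0],[0,0.6,0.35,0.3,0],[0,0.4,0.35,0.6,0],[0,0,0,0.8,0],[0,0,0,0.8,0],[0,0,0,0.3,0],[0,0,0,0,0],[0,0,0,0,0]]]'; python3 togo.py .6145 .0221 .031 84.33
```

```text
time: 16.73
position: [0.6181, 0.0333, 0.0916]
tool_rot: [0.155, 3.136, 0.0]
ft_force: [0.0, 0.1, -2.3]
grip_width: 0.228
t 16.73 pos [0.6181 0.0333 0.0916] tool y ang 84.34 zdir [ 2.2e-03  2.0e-04 -1.0e+00] F [ 0.    0.06 -2.31] grip 0.228 q [ 0.58  0.49 -0.87  1.66  0.4   1.17  1.09]
shift units [ 0.07 -0.29  1.51] turn units 0.0
```

```bash
python3 -m jog '[[[0,0.07,-0.29,0.4,0],[0,0,0,0.5,0],[0,0,0,0.3,0],[0,0,0,0.15,0],[0,0,0,0,0],[0,0,0,0,0]]]'; python3 togo.py .6145 .0221 .031 84.33
```

```text
time: 17.48
position: [0.6137, 0.0218, 0.0366]
tool_rot: [0.155, 3.137, 0.0]
ft_force: [-0.2, -0.0, -1.7]
grip_width: 0.227
t 17.48 pos [0.6137 0.0218 0.0366] tool y ang 84.32 zdir [ 1.e-03  1.e-04 -1.e+00] F [-0.23 -0.03 -1.75] grip 0.227 q [ 0.58  0.54 -0.83  1.72  0.45  1.08  1.07]
shift units [-0.02  0.01  0.14] turn units -0.0
```

```bash
for i in 1 2 3; do python3 -m jog '[[[0,0,0,0.04,0],[0,0,0,0,0]]]' | grep -E 'pos|force'; done
```

```text
position: [0.6134, 0.0214, 0.0347]
ft_force: [-0.1, 0.1, -1.2]
position: [0.6131, 0.0214, 0.0328]
ft_force: [0.4, 0.5, -1.6]
position: [0.6131, 0.0214, 0.0311]
ft_force: [0.6, -0.4, -2.6]
```

```bash
for i in 1 2; do python3 -m jog '[[[0,-0.015,0,0.02,0],[0,0,0,0,0]]]' | grep -E 'pos|force'; done;  python3 togo.py .6145 .0221 .0303 84.33
```

```text
position: [0.6139, 0.0213, 0.0305]
ft_force: [-0.5, 1.0, -1.5]
position: [0.6141, 0.0214, 0.0302]
ft_force: [-3.9, 0.4, 4.5]
t 18.73 pos [0.6141 0.0214 0.0302] tool y ang 84.3 zdir [-8.e-04 -5.e-04 -1.e+00] F [-3.91  0.35  4.53] grip 0.227 q [ 0.57  0.55 -0.83  1.72  0.46  1.07  1.07]
shift units [-0.01  0.02 -0.  ] turn units -0.01
```

Contact with the bed (+4.5 N). Sliding in now, up to just before the lips.

```bash
python3 -m jog '[[[0,0,-0.1,-0.015,0],[0,0,-0.1,0,0],[0,0,-0.1,0,0],[0,0,-0.1,0,0],[0,0,0,0,0]]]'
cat > where.py <<'E'
from h import *
s=get_state(); o=np.array([.6002,-.1222]); a=np.deg2rad(-95.67); e=np.array([np.cos(a),np.sin(a)]);f=np.array([-e[1],e[0]])
M=R.from_rotvec(s["tool_rot"]).as_matrix(); q=s["position"][:2]-o; F=s["ft_force"]
print("t",round(s["time"],2),"template jig x,y mm",((q@e+.0448)*1000).round(1),(q@f*1000).round(1),"z",(s["position"][2]*1000).round(1),"ang",(np.degrees(np.arctan2(M[1,1],M[0,1]))-84.33).round(2),"F along,lat,z",(F[:2]@e).round(1),(F[:2]@f).round(1),F[2].round(1))
E
python3 where.py
```

```text
time: 19.35
position: [0.6129, 0.0044, 0.0303]
tool_rot: [0.158, 3.138, -0.001]
ft_force: [-0.4, -0.7, -0.5]
grip_width: 0.23
t 19.35 template jig x,y mm -82.4 0.2 z 30.3 ang -0.08 F along,lat,z 0.8 -0.3 -0.5
```

```bash
for i in 1 2 3 4; do python3 -m jog '[[[0,0,-0.06,0,0],[0,0,-0.06,0,0],[0,0,0,0,0]]]' >/dev/null; python3 where.py; done
```

```text
t 19.73 template jig x,y mm -78.3 -0.0 z 30.3 ang -0.04 F along,lat,z 0.1 -0.8 -0.3
t 20.1 template jig x,y mm -73.3 0.0 z 30.3 ang -0.05 F along,lat,z 0.1 0.9 -0.3
t 20.48 template jig x,y mm -68.5 0.1 z 30.3 ang -0.06 F along,lat,z 1.4 0.4 -1.0
t 20.85 template jig x,y mm -63.7 0.0 z 30.3 ang -0.05 F along,lat,z 0.4 -0.6 -2.3
```

```bash
for i in 1 2 3 4 5 6; do python3 -m jog '[[[0,0,-0.04,0,0],[0,0,-0.04,0,0],[0,0,0,0,0]]]' >/dev/null; python3 where.py; done
```

```text
t 21.23 template jig x,y mm -60.7 -0.0 z 30.3 ang -0.04 F along,lat,z 0.6 -0.1 -3.2
t 21.6 template jig x,y mm -58.6 -0.0 z 30.4 ang -0.0 F along,lat,z -3.5 -0.1 -0.7
t 21.98 template jig x,y mm -55.4 0.1 z 30.4 ang -0.0 F along,lat,z -4.9 1.1 -0.8
t 22.35 template jig x,y mm -52.4 0.1 z 30.5 ang 0.0 F along,lat,z -5.7 0.7 -0.5
t 22.73 template jig x,y mm -49.9 0.1 z 30.6 ang 0.02 F along,lat,z -6.1 0.6 -1.2
t 23.1 template jig x,y mm -45.3 0.0 z 30.4 ang -0.01 F along,lat,z -4.0 0.1 -1.6
```

Riding up happened around x = -58 to -49 with 6 N at most, and it is now dragging at 4 N. Continuing towards the snap.

```bash
for i in 1 2 3 4; do python3 -m jog '[[[0,0,-0.04,0,0],[0,0,-0.04,0,0],[0,0,0,0,0]]]' >/dev/null; python3 where.py; done; for i in 1 2 3; do python3 -m jog '[[[0,0,-0.04,0,0],[0,0,0,0,0],[0,0,0,0,0]]]' >/dev/null; python3 where.py; done
cat > clips.py <<'E'
from meas import *
o=np.array([.6002,-.1222]); a=np.deg2rad(-95.67); e=np.array([np.cos(a),np.sin(a)]);f=np.array([-e[1],e[0]])
def prof(P,dz,dx,n):
    J=np.stack([(P[...,:2]-o)@e,(P[...,:2]-o)@f,P[...,2]-dz],-1)*1000
    for s in(-1,1):
        q=J[(abs(J[...,1]-22*s)<9)&(J[...,2]>14)&(J[...,2]<45)]
        print(n,s,[(x,np.median(q[abs(q[:,0]-x)<4][:,2]).round(1),np.percentile(q[abs(q[:,0]-x)<4][:,2],90).round(1)) for x in(16,24,32,44,56,72)if (abs(q[:,0]-x)<4).sum()>2])
im,d,K,T=cam("side"); P=cloud(d,K,T); save("sd_%d.png"%(get_state()["time"]*100),cv2.resize(im[165:240,215:305],None,fx=8,fy=8,interpolation=cv2.INTER_CUBIC)); prof(P,0.0014,0,"side")
z=np.load("side.npz"); prof(cloud(z["d"],z["K"],z["T"]),.0014,0,"side initial")
im,d,K,T=cam("scene"); prof(cloud(d,K,T),0,0,"scene")
z=np.load("scene.npz"); prof(cloud(z["d"],z["K"],z["T"]),0,0,"scene initial")
E
python3 clips.py
```

```text
t 23.48 template jig x,y mm -41.2 0.0 z 30.3 ang -0.06 F along,lat,z -3.5 0.8 -1.9
t 23.85 template jig x,y mm -38.2 -0.0 z 30.3 ang -0.04 F along,lat,z -4.4 0.1 -0.9
t 24.23 template jig x,y mm -35.0 -0.0 z 30.3 ang -0.04 F along,lat,z -4.8 0.3 -1.5
t 24.6 template jig x,y mm -31.8 -0.0 z 30.3 ang -0.05 F along,lat,z -3.4 0.4 -1.2
t 24.98 template jig x,y mm -30.3 -0.0 z 30.3 ang -0.03 F along,lat,z -3.8 -0.3 -1.1
t 25.35 template jig x,y mm -28.8 -0.0 z 30.3 ang -0.03 F along,lat,z -3.3 -0.9 -1.7
t 25.73 template jig x,y mm -27.2 -0.0 z 30.3 ang -0.03 F along,lat,z -3.6 -0.1 -1.8
side -1 [(16, np.float64(25.1), np.float64(35.3)), (24, np.float64(20.4), np.float64(34.7)), (32, np.float64(30.2), np.float64(34.9)), (44, np.float64(34.2), np.float64(36.6)), (56, np.float64(32.5), np.float64(33.7)), (72, np.float64(32.4), np.float64(33.8))]
side 1 []
side initial -1 [(16, np.float64(30.5), np.float64(32.5)), (24, np.float64(26.5), np.float64(29.0)), (32, np.float64(26.0), np.float64(29.0)), (44, np.float64(30.5), np.float64(32.4)), (56, np.float64(30.0), np.float64(31.8)), (72, np.float
[... 658 characters left out ...]
p.float64(27.6), np.float64(32.0)), (44, np.float64(32.7), np.float64(34.0)), (56, np.float64(30.2), np.float64(33.7)), (72, np.float64(31.7), np.float64(33.3))]
scene initial -1 [(16, np.float64(28.7), np.float64(29.2)), (24, np.float64(27.3), np.float64(30.4)), (32, np.float64(25.5), np.float64(27.2)), (44, np.float64(29.4), np.float64(31.2)), (56, np.float64(28.1), np.float64(31.9)), (72, np.float64(29.8), np.float64(31.0))]
scene initial 1 [(16, np.float64(28.2), np.float64(31.1)), (24, np.float64(26.6), np.float64(30.5)), (32, np.float64(24.9), np.float64(25.6)), (44, np.float64(29.2), np.float64(30.9)), (56, np.float64(29.5), np.float64(30.8)), (72, np.float64(30.7), np.float64(31.5))]
```

Both clips measure 3–4 mm lifted, so they are riding. Fine steps now, watching for the force drop.

```bash
for i in 1 2 3 4; do python3 -m jog '[[[0,0,-0.03,0,0],[0,0,0,0,0],[0,0,0,0,0]]]' >/dev/null; python3 where.py; done
```

```text
t 26.2 template jig x,y mm -26.2 -0.0 z 30.3 ang -0.03 F along,lat,z -2.7 0.7 -1.1
t 26.57 template jig x,y mm -24.9 -0.0 z 30.3 ang -0.03 F along,lat,z -3.1 -0.2 -1.6
t 26.95 template jig x,y mm -23.7 -0.0 z 30.3 ang -0.03 F along,lat,z -2.3 -0.0 -1.0
t 27.32 template jig x,y mm -22.3 -0.0 z 30.3 ang -0.04 F along,lat,z -3.8 0.2 -0.6
```

```bash
for i in 1 2 3; do python3 -m jog '[[[0,0,-0.03,0,0],[0,0,0,0,0],[0,0,0,0,0]]]' >/dev/null; python3 where.py; done; python3 clips.py | sed 's/np.float64//g'
```

```text
t 27.7 template jig x,y mm -20.6 -0.0 z 30.3 ang -0.06 F along,lat,z -1.5 0.5 -1.0
t 28.07 template jig x,y mm -19.4 -0.0 z 30.3 ang -0.06 F along,lat,z -0.4 -0.3 -1.6
t 28.45 template jig x,y mm -18.1 -0.0 z 30.3 ang -0.05 F along,lat,z 1.4 0.2 -1.5
side -1 [(16, (24.9), (31.9)), (24, (27.5), (28.1)), (32, (27.9), (32.0)), (44, (30.5), (31.8)), (56, (30.0), (32.7)), (72, (30.9), (32.3))]
side 1 []
side initial -1 [(16, (30.5), (32.5)), (24, (26.5), (29.0)), (32, (26.0), (29.0)), (44, (30.5), (32.4)), (56, (30.0), (31.8)), (72, (30.2), (33.5))]
side initial 1 [(16, (31.2), (33.5)), (24, (27.2), (28.0)), (32, (25.2), (27.4)), (44, (29.1), (30.7)), (56, (30.1), (31.3)), (72, (29.4), (29.9))]
scene -1 [(16, (26.5), (31.4)), (24, (26.2), (28.8)), (32, (24.8), (27.2)), (44, (29.5), (31.7)), (56, (27.4), (30.0)), (72, (28.6), (30.2))]
scene 1 [(16, (26.0), (30.0)), (24, (27.1), (31.4)), (32, (25.8), (27.9)), (44, (28.9), (32.0)), (56, (29.3), (31.3)), (72, (28.6), (31.2))]
scene initial -1 [(16, (28.7), (29.2)), (24, (27.3), (30.4)), (32, (25.5), (27.2)), (44, (29.4), (31.2)), (56, (28.1), (31.9)), (72, (29.8), (31.0))]
scene initial 1 [(16, (28.2), (31.1)), (24, (26.6), (30.5)), (32, (24.9), (25.6)), (44, (29.2), (30.9)), (56, (29.5), (30.8)), (72, (30.7), (31.5))]
```

The drag fell from 4 N to 0 and both clips are back to their rest profile, so they have snapped in. Releasing.

```bash
python3 -m jog '[[[0.6,0,0,0,0],[0.6,0,0,0,0],[0.6,0,0,0,0],[0.6,0,0,0,0],[0.6,0,0,0,0],[0.6,0,0,0,0]]]'; python3 -m jog '[[[0.6,0,0,-0.3,0],[0.6,0,0,-0.6,0],[0.6,0,0,-0.9,0],[0.6,0,0,-0.9,0],[0.6,0,0,-0.9,0],[0.6,0,0.8,-0.8,0],[0.6,-0.8,0.8,0,0],[0.6,-0.8,0.8,0,0],[0.6,0,0,0,0],[0.6,0,0,0,0]]]'
cat > final.py <<'E'
from clips import *
im,d,K,T=cam("wrist"); P=cloud(d,K,T); save("fin.png",im); hsv=cv2.cvtColor(im,cv2.COLOR_RGB2HSV); Z=P[...,2]
prof(P,0,0,"wrist")
q=(P[...,:2]-o); X=q@e*1000;Y=q@f*1000
m=(abs(Z-.024)<.003)&(X>-130)&(X<10)&(abs(Y)<60)&(hsv[...,1]>90)&(hsv[...,2]<160)
x=X[m];y=Y[m]; print("plate rear x",np.percentile(x,.5).round(1),"y ext",np.percentile(y,[.5,99.5]).round(1),"z",np.median(Z[m]).round(4)); rect(P,m,"plate top")
E
python3 final.py | grep -v side
```

```text
time: 29.3
position: [0.6065, -0.0587, 0.0303]
tool_rot: [-0.156, -3.138, 0.0]
ft_force: [0.3, 0.1, 0.2]
grip_width: 0.6
time: 30.55
position: [0.6794, 0.0304, 0.2066]
tool_rot: [-0.155, -3.137, 0.001]
ft_force: [-0.3, -0.5, 0.6]
grip_width: 0.602
scene -1 [(16, np.float64(25.4), np.float64(31.0)), (24, np.float64(26.9), np.float64(29.4)), (32, np.float64(25.2), np.float64(27.2)), (44, np.float64(28.0), np.float64(31.3)), (56, np.float64(29.9), np.float64(31.6)), (72, np.float64(28.4), np.float64(31.2))]
scene 1 [(16, np.float64(29.9), np.float64(32.0)), (24, np.float64(27.1), np.float64(29.3)), (32, np.float64(25.3), np.float64(28.1)), (44, np.float64(28.9), np.float64(30.5)), (56, np.float64(29.0), np.float64(30.7)), (72, np.float64(28.4), np.float64(32.2))]
scene initial -1 [(16, np.float64(28.7), np.float64(29.2)), (24, np.float64(27.3), np.float64(30.4)), (32, np.float64(25.5), np.float64(27.2)), (44, np.float64(29.4), np.float64(31.2)), (56, np.float64(28.1), np.float64(31.9)), (72, np.float64(29.8), np.float64(31.0))]
scene initial 1 [(16, np.float64(28.2), np.float64(31.1)), (24, np.float64(26.6), np.float64(30.5)), (32, np.float64(24.9), np.float64(25.6)), (44, np.float64(29.2), np.float64(30.9)), (56, np.float64(29.5), np.float64(30.8)), (72, np.float64(30.7), np.float64(31.5))]
wrist -1 [(16, np.float64(28.5), np.float64(30.4)), (24, np.float64(26.1), np.float64(27.5)), (32, np.float64(25.2), np.float64(29.4)), (44, np.float64(29.2), np.float64(30.0)), (56, np.float64(29.3), np.float64(30.3)), (72, np.float64(29.3), np.float64(30.2))]
wrist 1 [(16, np.float64(28.7), np.float64(30.3)), (24, np.float64(26.1), np.float64(27.5)), (32, np.float64(24.8), np.float64(29.1)), (44, np.float64(29.2), np.float64(30.1)), (56, np.float64(29.2), np.float64(30.1)), (72, np.float64(29.2), np.float64(30.1))]
plate rear x -104.2 y ext [-36.6  40.2] z 0.0233
plate top 7522 [606.4 -75.2] [114.7  77.8] 84.26 z 0.0233
```

View pics/fin.png

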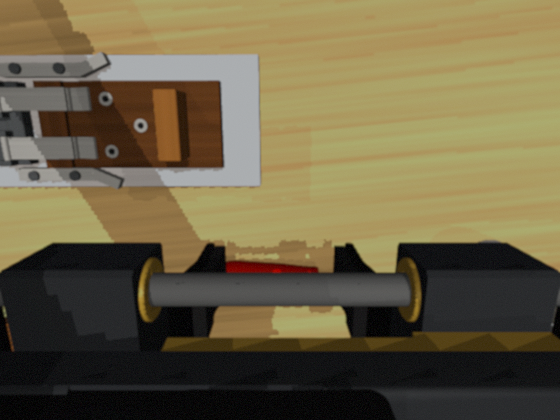

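The view shows the plate flat and square between the rails at (140,125), with both clips in the groove at u≈75. Wrist profiles of the clips match the untouched ones (29.2 mm), and the plate origin is at x ≈ -19 mm. Handing in.

```bash
python3 -c "
from bench import job,get_state
print(get_state()['ft_force'].round(1)); print(job.close_job())"
```

```text
[-1.1  0.7  0.2]
the job is handed in; nothing more can be done
None
```

The template is in the jig with both clips snapped into its groove. I released it lying flat, backed the arm off and handed the job in at about 31 s. No verdict was reported.

- **Regrip:** my first lift began before the fingers had fully closed, so only the fingertips held the rib. I set the template back down and gripped it again, deeper.
- **Sliding in:** the push peaked at about 6 N in the readings taken between steps. Both clips measured 3–4 mm lifted on the plate. The drag then fell from about 4 N to zero at the snap.
- **Clips at the end:** both clips' tops are back at their untouched height (29.2 mm in the wrist view, before and after).
- **Template at the end:** its origin is at jig x ≈ -19 mm by the camera and -18 mm by the arm. It is square to about 0.1°, and the plate top is 23.3 mm above the bench against an expected 24 mm.
- **Disagreements:**
    - The final plate-edge mask gave a sideways offset of nearly 2 mm, but it covered only 76.8 mm of the 80 mm width. The arm's own reading was 0.0 mm. Both are inside the 4 mm limit.
    - The side camera could not see the +y clip behind the arm, so that clip was checked with the wrist and scene cameras only.
- **Not checked:** I took no closing measurement of the bystanders or the float. I saw no contact with any of them.

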